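Reset a suction metering valve: shut, back off two turns, keep hold

ROBOT

A 7-joint arm with a two-finger parallel gripper is mounted at the origin on the work surface. World frame = base frame: x ahead of the robot, y to its left, z up, the work surface at z = 0. Lengths are in m, angles in rad, forces in N, time in s.
With the tool pointing down it reaches from about 0.425 to 0.925 m from the base axis. Payload 6.8 kg.
Tool frame: the origin (TCP) lies between the finger pads, 19 mm behind the fingertips; this is the grasp point; z points along the fingers, y is the line along which they close (so a half turn about z gives the same grasp; the last joint's range is limited). The gripper opens to 85 mm and grips with 20 to 120 N. Pads are 22 mm wide; open, the fingers measure 114 mm over their backs; the gripper's body (76 mm by 85 mm) begins 54 mm behind the grasp point. The pads swing forward as they close: fully open they stand 13 mm farther back than shut.
Start: joints at [1.215, 0.477, 0.022, 1.555, -0.011, 1.109, -0.083], TCP at [0.166, -0.654, 0.25] pointing down, gripper open.
Joint ranges: [-2.96, 2.96], [-0.34, 2.1], [-1.41, 1.46], [0.24, 2.44], [-1.37, 4.51], [0.17, 1.92], [-2.96, 2.96]. Speed limits (rad/s): [2.39, 2.39, 3.14, 3.14, 3.14, 3.14, 3.14].

INTERFACE

Orientations are given as a unit quaternion [w, x, y, z].
In Python, from station import bot gives the robot as it stands. The module is installed in compiled form; this text tells all that it offers.
- The arm moves only by the tool drive_tool, never from a script. Its argument "commands" is a list of rows, each an object with "hand": the opening, from 0 (shut) to 1 (fully open); "translation": the shift along the world's x, y, z in mm, a list of three; "angular": the turn, a rotation vector about the world's x, y, z in rad, a list of three. In form: [{"hand": hand, "translation": [tx, ty, tz], "angular": [ax, ay, az]}, ...]. A call has 1 to 12 rows; each row is the pose to reach, as a shift and turn from the pose commanded when the call began; what a row does not reach only later rows make up. A row lasts 1/8 s, in which the tool goes at most 62.5 mm and 10.7 degrees, less where a joint would pass 70% of its speed; a pose out of reach is approached as far as the arm can. A call with a gripper value outside its range is refused whole. The fingers move at their own pace and stop on an object; "force" is the grip in N (left out, the last holds). Time passes only in rows, so rows that repeat a pose let the fingers close. It gives the time, the measured TCP pose, the force, the opening and the grip force at its end, in the units of the state.
- bot.get_obs(): the state, without advancing time (a new reading comes with each control period).
- bot.read_camera(name): name is "side" or "top" or "wrist"; returns the picture (420x560x3 uint8, red, green, blue); there is no depth.
- bot.camera_model(name): a dict with "fx", "fy", "cx", "cy" (pixels), "k1" (the pictures are not rectified: a ray, as slopes to the right and down, at radius r is drawn at 1 + k1 r^2 times it, then the intrinsics apply), "view" (4x4, takes a point from world to camera coordinates). Camera axes: x right, y up, looking along -z (the intrinsics and any distortion apply to the point x, -y, -z); pixel columns grow to the right and rows downward; lengths in m; the calibration is good to about 2 mm. A picture is of the moment at which its call begins: read the wrist's pose just before it. camera_model takes no time and is no camera call; for the wrist camera it gives the pose at the moment of the call.
- bot.hand_in(): hands the job in; it is judged then, once.
Trained networks look in the newest picture that a camera, given by its name, has taken for a name from the list of things; names that differ only in an ending like _2 or _b are one class to them, and where a whole thing is asked for, a point or a joint stands for the part that bears it (a point fixed in the world has none). Each returns a list of dicts, best first, with "score" (0 to 1); they miss things now and then, are a little off and sometimes report something else, mostly with a low value. They report only what shows in the picture. A call takes as long as a camera call. They do not tell look-alikes from the thing itself.
- bot.find_in(camera, query): "position" ([column, row] in pixels, amid what is visible of it).
- bot.outline_of(camera, query): "pixels" (420x560 bool, what is visible of it) and "position" ([column, row] in pixels, amid what is visible of it).
The state is a dict: "t": time; "q": joint angles; "joint_vel": joint speeds; "joint_torque": joint torques, N m; "eef_pos": TCP position; "tool_rot": TCP orientation; "contact_force": force on the tool from outside, world axes, zero at the start; "torque": the same for the moment, N m; "gripper_width": opening from 0.0 (shut) to 1.0 (fully open); "grasp_force": force on a finger pad.
Only numpy, scipy, OpenCV 4.12 (cv2) and the standard library are available. Lean on these libraries where they do the work, as an engineer would, in place of code of your own. Each camera call takes 0.05 s, during which the arm holds its last target. There are 200 camera calls.

TASK

Reset the suction valve on the sample desk, the turret whose handwheel carries an upright crank handle: wind it clockwise (seen from above) until it is fully shut against its stop, then open it again by exactly two full turns. Finish with the gripper still closed on the crank handle, holding it there without letting go. Leave the other turret's plain handwheel as it is set, and do not disturb the things on the desk.

Things in the scene. Friction and masses are not known exactly. Their poses are not given: they have to be found in the camera images.
- valve (a joint): opening angle of the suction valve's handwheel in rad about its vertical axis: 0 = shut against a rigid stop, growing anticlockwise seen from above; one turn is 6.283, it can open to 3.5 turns. Starts between half a turn and one and a half turns open. Friction about 0.1 N m (2 N at the handle); it stays where it is left.
- valve_center (a point): point on the vertical axis of the suction valve's dark steel handwheel (112 mm over all, rim 12 mm thick, three spokes), at mid-thickness of the rim, 98 mm above the desk. The wheel sits on a brass turret fixed to the desk, 80 mm across its foot, with a hose nozzle pointing sideways. Nothing of the wheel but the crank handle rises more than 11 mm above this point.
- handle_grip (a point): middle of the suction valve's upright black crank handle, the place to pinch: 35 mm above valve_center in height and 50 mm from the valve's axis; it circles the axis as the wheel turns.
- handle: the upright black crank handle, a vertical cylinder 21 mm in diameter and 50 mm tall standing on the rim, its origin at the centre of its underside, 106 mm above the desk, 8 mm above the plane of valve_center. It revolves freely about its own upright axis, so a gripper pinching it need not turn with the wheel.
- air_rim (a point): point on the rim of the other turret's plain handwheel (dark steel, four spokes, 82 mm over all, no crank handle, its top 74 mm above the desk), 36 mm from that wheel's axis; it shows whether that wheel is turned. Bystander.
- air_turret: the other, lower brass turret, fixed to the desk, foot 68 mm across; origin at the centre of its underside, on its wheel's axis. Bystander.
- tube_rack: loose white rack full of capped blood tubes, 70 x 170 mm and 84 mm tall, origin at the centre of its underside. Bystander.
- tape_roll: loose roll of white tape lying flat, 90 mm across, 24 mm tall, origin at the centre of its underside. Bystander.
- gel_jar: loose small jar, 54 mm across, 70 mm tall, origin at the centre of its underside. Bystander.
Things that resemble listed ones, but are neither listed nor needed, are in the scene too. What is shaped like the part that bears valve but turquoise is not meant.

How it is judged:
On the way:
1. the suction valve is shut against its stop (value of joint valve below 0.12 rad), for 0.1 s.
At the end, for the whole second after the job is handed in: After being shut, the suction valve stands still at two turns open (12.566 rad) within 0.22 rad; the fingers press its crank handle with over 4 N, the TCP within 35 mm of its middle; the other wheel's rim is within 10 mm and each loose thing within 30 mm of its start (value of joint valve between 12.346 and 12.786 rad and velocity of joint valve between -0.1 and 0.1 rad/s and contact force between the fingers and handle above 4 N and distance between the grasp point and handle_grip below 0.035 m and distance of air_rim from where it was at the start of the episode below 0.01 m and distance of each of tube_rack, tape_roll, gel_jar from where it was at the start of the episode below 0.03 m); the arm keeps its last pose, push and grip.
It fails at once if the other, plain handwheel is turned (distance of air_rim from where it was at the start of the episode above 0.01 m).
It fails at once if a loose thing on the desk is disturbed (distance of any of tube_rack, tape_roll, gel_jar from where it was at the start of the episode above 0.03 m).
It also fails if it takes over 72 s, if anything falls off the work surface, if the arm or the gripper's body presses on something with over 40 N, if the wrist force passes 120 N, or if a joint passes its speed limit or range.

## Working session

There is one attempt and no reset: what is moved stays moved. The work goes in short steps, Python scripts to look and compute and a tool call to move; the robot and the scene stay as the last step left them, time stands still between calls to the robot, and variables do not carry over. Pictures are saved under pics/ and viewed, at most 10 in all, crops included, and the job is handed in when it is done.

Besides the shell and the picture viewer there is one more tool, called after ">>>" by a JSON object that holds its "name" and its "arguments". drive_tool: Moves the arm, as the interface text tells. Its arguments: {"type":"object","properties":{"commands":{"type":"array","items":{"type":"object","properties":{"hand":{"type":"number"},"translation":{"type":"array","items":{"type":"number"}},"angular":{"type":"array","items":{"type":"number"}}}}},"force":{"type":"number"}},"required":["commands"]}

```bash
mkdir -p pics
cat > h.py <<'E'
import numpy as np,cv2
from station import bot
def ray(c,px,m=None):
    m=m or bot.camera_model(c)
    d=np.array([(px[0]-m['cx'])/m['fx'],(px[1]-m['cy'])/m['fy']]);u=d.copy()
    for _ in range(20): u=d/(1+m['k1']*(u@u))
    V=np.array(m['view']);R=V[:3,:3]
    return -R.T@V[:3,3], R.T@np.array([u[0],-u[1],-1.])
def atz(c,px,z,m=None):
    o,d=ray(c,px,m); return o+d*(z-o[2])/d[2]
def proj(c,p,m=None):
    m=m or bot.camera_model(c); q=np.array(m['view'])@np.append(p,1)
    u=np.array([q[0],-q[1]])/-q[2]; u=u*(1+m['k1']*(u@u))
    return np.array([u[0]*m['fx']+m['cx'],u[1]*m['fy']+m['cy']])
def tri(a,b):
    (o1,d1),(o2,d2)=a,b
    s=np.linalg.lstsq(np.c_[d1,-d2],o2-o1,rcond=None)[0]
    p,q=o1+s[0]*d1,o2+s[1]*d2; return (p+q)/2,np.linalg.norm(p-q)
def save(c,n):
    im=bot.read_camera(c); cv2.imwrite(f'pics/{n}.png',im[:,:,::-1]); return im
E
python3 - <<'E'
from h import *
np.set_printoptions(precision=3,suppress=True)
a=save('top','a_top');b=save('side','a_side')
cv2.imwrite('pics/a.png',cv2.resize(np.hstack([a,b])[:,:,::-1],(800,300),interpolation=cv2.INTER_AREA))
Z=dict(valve=.098,handle=.131,handle_grip=.133,valve_center=.098,air_turret=.03,air_rim=.07,tube_rack=.05,tape_roll=.02,gel_jar=.04)
for c in('top','side'):
  for q in Z:
    for d in bot.find_in(c,q)[:4]: print(c,q,round(d['score'],2),np.round(d['position']),atz(c,d['position'],Z[q]))
print(bot.get_obs()['t'],bot.get_obs()['tool_rot'])
E
```

```text
top valve 0.62 [365. 237.] [ 0.502 -0.192  0.098]
top handle 0.63 [360. 297.] [ 0.364 -0.161  0.131]
top handle_grip 0.4 [368. 214.] [ 0.547 -0.194  0.133]
top valve_center 0.72 [365. 236.] [ 0.504 -0.191  0.098]
top valve_center 0.66 [347. 313.] [ 0.332 -0.134  0.098]
top air_turret 0.71 [224. 224.] [0.561 0.149 0.03 ]
top air_rim 0.82 [219. 221.] [0.562 0.155 0.07 ]
top air_rim 0.44 [224. 222.] [0.559 0.143 0.07 ]
top tube_rack 0.7 [366. 139.] [ 0.769 -0.228  0.05 ]
top tube_rack 0.54 [244. 150.] [0.753 0.093 0.05 ]
top tape_roll 0.79 [238. 155.] [0.751 0.112 0.02 ]
top gel_jar 0.97 [284. 269.] [0.44  0.001 0.04 ]
side valve 0.93 [285. 286.] [ 0.509 -0.188  0.098]
side valve 0.74 [193. 297.] [ 0.323 -0.133  0.098]
side handle 0.65 [305. 273.] [ 0.55  -0.194  0.131]
side handle 0.55 [218. 291.] [ 0.369 -0.161  0.131]
side handle_grip 0.73 [218. 292.] [ 0.37  -0.163  0.133]
side handle_grip 0.67 [303. 270.] [ 0.55  -0.189  0.133]
side valve_center 0.79 [285. 284.] [ 0.512 -0.183  0.098]
side valve_center 0.76 [196. 299.] [ 0.327 -0.14   0.098]
side air_turret 0.94 [246. 192.] [0.57  0.162 0.03 ]
side air_rim 0.92 [245. 184.] [0.562 0.153 0.07 ]
side tube_rack 0.56 [395. 275.] [ 0.768 -0.24   0.05 ]
side tape_roll 0.62 [313. 204.] [0.72  0.055 0.02 ]
side gel_jar 0.69 [224. 252.] [ 0.439 -0.008  0.04 ]
1.0 [0.    0.992 0.124 0.   ]
```

View pics/a_top.png

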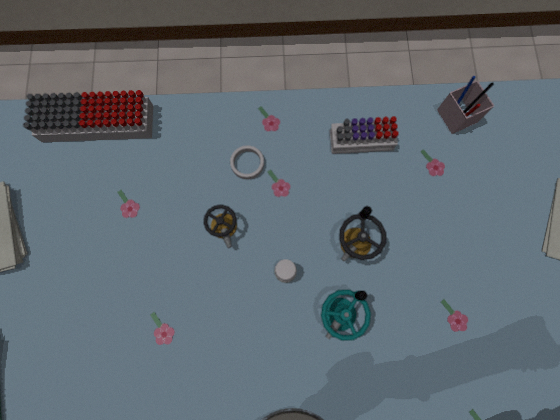

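View pics/a_side.png

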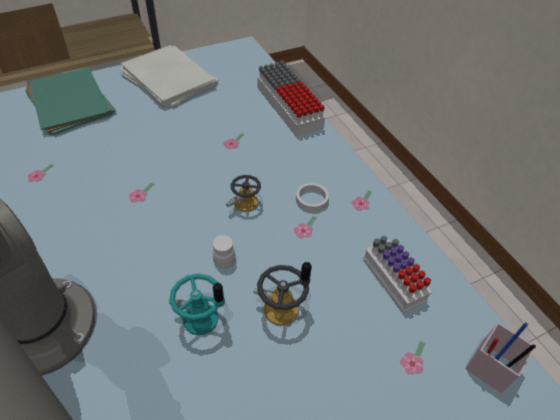

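Candidates: a dark wheel with handle (top view, wheel 362,237, handle 366,212), a turquoise look-alike (347,314), and the plain small wheel (220,221). The dark three-spoke wheel on brass matches the description. I'll check it in a close crop and measure it.

Run:
```python
from h import *
np.set_printoptions(precision=4,suppress=True)
a=save('top','b_top');b=save('side','b_side')
H={}
for c,w in(('top',(365,237)),('side',(285,286))):
  for q in('valve','handle'):
    for d in bot.outline_of(c,q):
      if np.hypot(*(np.array(d['position'])-w))<40:
        m=d['pixels'];ys,xs=np.where(m);print(c,q,d['score'],d['position'],m.sum(),xs.min(),xs.max(),ys.min(),ys.max())
        if q=='handle': H[c]=np.array([xs.mean(),ys.mean()]); print(' at z',atz(c,H[c],.131))
# dark-rim ellipse fit on the wheel plane
for c,(x0,x1,y0,y1) in(('top',(330,395,205,270)),('side',(250,315,260,312))):
  im=cv2.cvtColor((a if c=='top' else b),cv2.COLOR_RGB2HSV)
  k=np.zeros(im.shape[:2],np.uint8);k[y0:y1,x0:x1]=((im[...,2]<75)[y0:y1,x0:x1])*255
  ys,xs=np.where(k>0);P=np.array([atz(c,(x,y),.098)[:2] for x,y in zip(xs,ys)])
  from scipy.optimize import minimize
  # annulus 44..56 mm: maximise dark pixels in it
  G=[(((np.abs(np.hypot(*(P-[x,y]).T)-.050)<.006).sum()),x,y) for x in np.arange(.48,.54,.001) for y in np.arange(-.22,-.16,.001)]
  G.sort(reverse=True);print(c,'centre',np.mean([g[1:] for g in G[:8]],0),G[0][0],len(P))
if len(H)==2: print('tri',tri(ray('top',H['top']),ray('side',H['side'])))
t=cv2.resize(a[190:340,290:440],(400,400),interpolation=cv2.INTER_CUBIC);s=cv2.resize(b[220:340,150:330],(400,267),interpolation=cv2.INTER_CUBIC)
cv2.imwrite('pics/crop.png',np.hstack([t,np.pad(s,((0,133),(0,0),(0,0)))])[:,:,::-1])
```

```text
top valve 0.96 [363.0, 233.9] 934 340 386 206 258
top handle 0.61 [366.0, 211.4] 89 360 371 206 217
 at z [ 0.5545 -0.1914  0.131 ]
side valve 0.87 [282.7, 285.7] 1271 257 311 262 309
side handle 0.75 [305.3, 271.8] 160 301 310 263 281
 at z [ 0.553  -0.1921  0.131 ]
top centre [ 0.5035 -0.185 ] 630 1256
side centre [ 0.5049 -0.1865] 614 1018
tri (array([ 0.5541, -0.1915,  0.1299]), np.float64(0.0012086461720689822))
```

View pics/crop.png

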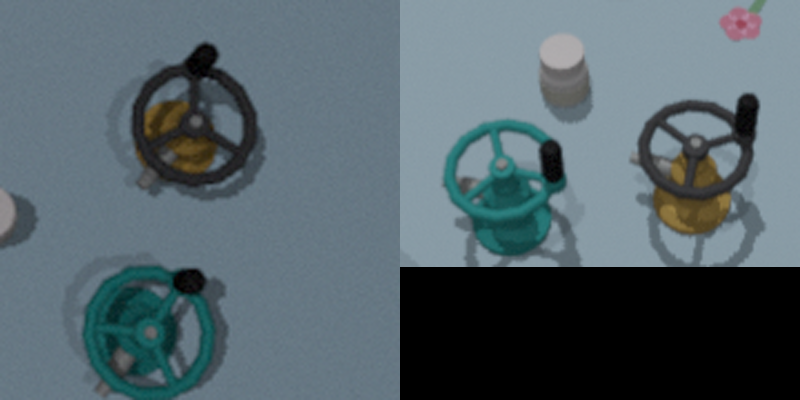

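The crop confirms it: the dark three-spoke wheel on brass, handle at top (366,211), is the suction valve. The measured radius is 49.8 mm against a nominal 50. Moving above the handle.

>>> {"name": "drive_tool", "arguments": {"commands": [{"hand": 1, "translation": [40, 46, 0], "angular": [0, 0, 0]}, {"hand": 1, "translation": [80, 92, 0], "angular": [0, 0, 0]}, {"hand": 1, "translation": [120, 140, 0], "angular": [0, 0, 0]}, {"hand": 1, "translation": [160, 188, 0], "angular": [0, 0, 0]}, {"hand": 1, "translation": [200, 236, 0], "angular": [0, 0, 0]}, {"hand": 1, "translation": [240, 284, 0], "angular": [0, 0, 0]}, {"hand": 1, "translation": [280, 332, 0], "angular": [0, 0, 0]}, {"hand": 1, "translation": [320, 380, 0], "angular": [0, 0, 0]}, {"hand": 1, "translation": [355, 425, 0], "angular": [0, 0, 0]}, {"hand": 1, "translation": [388, 462, 0], "angular": [0, 0, 0]}, {"hand": 1, "translation": [388, 462, 0], "angular": [0, 0, 0]}, {"hand": 1, "translation": [388, 462, 0], "angular": [0, 0, 0]}], "force": 60}}

```text
t: 2.8
eef_pos: [0.5531, -0.1931, 0.2499]
tool_rot: [0.0, 0.992, 0.123, -0.0]
contact_force: [0.4, -0.4, 0.1]
gripper_width: 0.999
grasp_force: 0.0
```

>>> {"name": "drive_tool", "arguments": {"commands": [{"hand": 1, "translation": [1, 1, -30], "angular": [0, 0, 0]}, {"hand": 1, "translation": [1, 1, -60], "angular": [0, 0, 0]}, {"hand": 1, "translation": [1, 1, -90], "angular": [0, 0, 0]}, {"hand": 1, "translation": [1, 1, -114], "angular": [0, 0, 0]}, {"hand": 1, "translation": [1, 1, -114], "angular": [0, 0, 0]}, {"hand": 0, "translation": [1, 1, -114], "angular": [0, 0, 0]}, {"hand": 0, "translation": [1, 1, -114], "angular": [0, 0, 0]}, {"hand": 0, "translation": [1, 1, -114], "angular": [0, 0, 0]}, {"hand": 0, "translation": [1, 1, -114], "angular": [0, 0, 0]}, {"hand": 0, "translation": [1, 1, -114], "angular": [0, 0, 0]}, {"hand": 0, "translation": [1, 1, -114], "angular": [0, 0, 0]}, {"hand": 0, "translation": [1, 1, -114], "angular": [0, 0, 0]}]}}

```text
t: 4.3
eef_pos: [0.5548, -0.1914, 0.1369]
tool_rot: [0.0, 0.992, 0.124, 0.0]
contact_force: [-2.0, 0.3, 5.1]
gripper_width: 0.232
grasp_force: 58.4
```

Run:
```python
import numpy as np
for k in range(0,25):
    a=np.radians(-6-15*k);print(-6-15*k,(np.array([np.cos(a)-np.cos(np.radians(-6)),np.sin(a)-np.sin(np.radians(-6))])*50).round(1))
```

```text
-6 [0. 0.]
-21 [ -3.  -12.7]
-36 [ -9.3 -24.2]
-51 [-18.3 -33.6]
-66 [-29.4 -40.5]
-81 [-41.9 -44.2]
-96 [-55.  -44.5]
-111 [-67.6 -41.5]
-126 [-79.1 -35.2]
-141 [-88.6 -26.2]
-156 [-95.4 -15.1]
-171 [-99.1  -2.6]
-186 [-99.5  10.5]
-201 [-96.4  23.1]
-216 [-90.2  34.6]
-231 [-81.2  44.1]
-246 [-70.1  50.9]
-261 [-57.5  54.6]
-276 [-44.5  55. ]
-291 [-31.8  51.9]
-306 [-20.3  45.7]
-321 [-10.9  36.7]
-336 [-4.  25.6]
-351 [-0.3 13. ]
-366 [0. 0.]
```

>>> {"name": "drive_tool", "arguments": {"commands": [{"hand": 0, "translation": [-3, -12.7, 0], "angular": [0, 0, 0]}, {"hand": 0, "translation": [-9.3, -24.2, 0], "angular": [0, 0, 0]}, {"hand": 0, "translation": [-18.3, -33.6, 0], "angular": [0, 0, 0]}, {"hand": 0, "translation": [-29.4, -40.5, 0], "angular": [0, 0, 0]}, {"hand": 0, "translation": [-41.9, -44.2, 0], "angular": [0, 0, 0]}]}}

```text
t: 4.92
eef_pos: [0.5136, -0.2353, 0.1369]
tool_rot: [-0.0, 0.992, 0.124, 0.001]
contact_force: [2.6, 5.8, 6.7]
gripper_width: 0.229
grasp_force: 58.8
```

>>> {"name": "drive_tool", "arguments": {"commands": [{"hand": 0, "translation": [-13.1, 0, 0], "angular": [0, 0, 0]}, {"hand": 0, "translation": [-25.7, 3, 0], "angular": [0, 0, 0]}, {"hand": 0, "translation": [-37.2, 9.2, 0], "angular": [0, 0, 0]}, {"hand": 0, "translation": [-46.7, 18.2, 0], "angular": [0, 0, 0]}, {"hand": 0, "translation": [-53.4, 29.2, 0], "angular": [0, 0, 0]}, {"hand": 0, "translation": [-57.2, 41.6, 0], "angular": [0, 0, 0]}]}}

```text
t: 5.68
eef_pos: [0.4558, -0.1953, 0.1368]
tool_rot: [0.001, 0.992, 0.123, 0.001]
contact_force: [4.2, -2.3, 5.6]
gripper_width: 0.228
grasp_force: 58.8
```

>>> {"name": "drive_tool", "arguments": {"commands": [{"hand": 0, "translation": [-0.5, 10.4, 0], "angular": [0, 0, 0]}, {"hand": 0, "translation": [1.1, 20.8, 0], "angular": [0, 0, 0]}]}}

```text
t: 5.92
eef_pos: [0.4562, -0.1747, 0.1368]
tool_rot: [0.001, 0.992, 0.123, 0.0]
contact_force: [0.3, -3.2, 9.7]
gripper_width: 0.227
grasp_force: 59.2
```

Run:
```python
import numpy as np
c=lambda d:50*np.array([np.cos(np.radians(d)),np.sin(np.radians(d))])
for s in range(-195,-560,-24): print(s,'->',s-24,(c(s-12)-c(s)).round(1),(c(s-24)-c(s)).round(1))
```

```text
-195 -> -219 [3.7 9.8] [ 9.4 18.5]
-219 -> -243 [7.4 7.4] [16.2 13.1]
-243 -> -267 [9.8 3.7] [20.1  5.4]
-267 -> -291 [10.4 -0.5] [20.5 -3.3]
-291 -> -315 [ 9.3 -4.7] [ 17.4 -11.3]
-315 -> -339 [ 6.6 -8.1] [ 11.3 -17.4]
-339 -> -363 [  2.7 -10.1] [  3.3 -20.5]
-363 -> -387 [ -1.6 -10.3] [ -5.4 -20.1]
-387 -> -411 [-5.7 -8.8] [-13.1 -16.2]
-411 -> -435 [-8.8 -5.7] [-18.5  -9.4]
-435 -> -459 [-10.3  -1.6] [-20.8  -1.1]
-459 -> -483 [-10.1   2.7] [-19.4   7.5]
-483 -> -507 [-8.1  6.6] [-14.7  14.7]
-507 -> -531 [-4.7  9.3] [-7.5 19.4]
-531 -> -555 [-0.5 10.4] [ 1.1 20.8]
-555 -> -579 [3.7 9.8] [ 9.4 18.5]
```

>>> {"name": "drive_tool", "arguments": {"commands": [{"hand": 0, "translation": [3.7, 9.8, 0], "angular": [0, 0, 0]}, {"hand": 0, "translation": [9.4, 18.5, 0], "angular": [0, 0, 0]}]}}

```text
t: 6.18
eef_pos: [0.4649, -0.1559, 0.1367]
tool_rot: [0.001, 0.992, 0.123, -0.001]
contact_force: [-3.6, -1.1, 12.2]
gripper_width: 0.23
grasp_force: 59.6
```

>>> {"name": "drive_tool", "arguments": {"commands": [{"hand": 0, "translation": [7.4, 7.4, 1], "angular": [0, 0, 0]}, {"hand": 0, "translation": [16.2, 13.1, 1], "angular": [0, 0, 0]}]}}

```text
t: 6.42
eef_pos: [0.4807, -0.1422, 0.1368]
tool_rot: [0.0, 0.992, 0.123, -0.001]
contact_force: [-2.5, -2.0, 6.2]
gripper_width: 0.227
grasp_force: 59.3
```

>>> {"name": "drive_tool", "arguments": {"commands": [{"hand": 0, "translation": [9.8, 3.7, 0], "angular": [0, 0, 0]}, {"hand": 0, "translation": [20.1, 5.4, 0], "angular": [0, 0, 0]}]}}

```text
t: 6.68
eef_pos: [0.5012, -0.136, 0.1369]
tool_rot: [-0.0, 0.992, 0.124, -0.001]
contact_force: [-2.8, -0.0, 7.6]
gripper_width: 0.229
grasp_force: 59.4
```

>>> {"name": "drive_tool", "arguments": {"commands": [{"hand": 0, "translation": [10.4, -0.5, 0], "angular": [0, 0, 0]}, {"hand": 0, "translation": [20.5, -3.3, 0], "angular": [0, 0, 0]}]}}

```text
t: 6.92
eef_pos: [0.5221, -0.1389, 0.1368]
tool_rot: [-0.0, 0.992, 0.124, -0.001]
contact_force: [-1.9, 1.9, 6.6]
gripper_width: 0.229
grasp_force: 59.4
```

>>> {"name": "drive_tool", "arguments": {"commands": [{"hand": 0, "translation": [9.3, -4.7, 0], "angular": [0, 0, 0]}, {"hand": 0, "translation": [17.4, -11.3, 0], "angular": [0, 0, 0]}]}}

```text
t: 7.18
eef_pos: [0.5398, -0.15, 0.1369]
tool_rot: [-0.0, 0.992, 0.124, -0.001]
contact_force: [-2.0, 2.3, 5.9]
gripper_width: 0.229
grasp_force: 59.3
```

>>> {"name": "drive_tool", "arguments": {"commands": [{"hand": 0, "translation": [6.6, -8.1, 0], "angular": [0, 0, 0]}, {"hand": 0, "translation": [11.3, -17.4, 0], "angular": [0, 0, 0]}]}}

```text
t: 7.42
eef_pos: [0.5515, -0.1674, 0.1369]
tool_rot: [-0.001, 0.992, 0.124, -0.0]
contact_force: [-1.0, 2.2, 6.1]
gripper_width: 0.226
grasp_force: 59.3
```

>>> {"name": "drive_tool", "arguments": {"commands": [{"hand": 0, "translation": [2.7, -10.1, 0], "angular": [0, 0, 0]}, {"hand": 0, "translation": [3.3, -20.5, 0], "angular": [0, 0, 0]}]}}

```text
t: 7.68
eef_pos: [0.555, -0.1888, 0.1369]
tool_rot: [-0.0, 0.992, 0.124, 0.0]
contact_force: [0.0, 2.8, 4.1]
gripper_width: 0.23
grasp_force: 59.1
```

>>> {"name": "drive_tool", "arguments": {"commands": [{"hand": 0, "translation": [-1.6, -10.3, 0], "angular": [0, 0, 0]}, {"hand": 0, "translation": [-5.4, -20.1, 0], "angular": [0, 0, 0]}]}}

```text
t: 7.92
eef_pos: [0.5491, -0.2096, 0.1369]
tool_rot: [0.0, 0.992, 0.123, -0.0]
contact_force: [0.5, 3.1, 3.6]
gripper_width: 0.228
grasp_force: 59.1
```

>>> {"name": "drive_tool", "arguments": {"commands": [{"hand": 0, "translation": [-5.7, -8.8, 0], "angular": [0, 0, 0]}, {"hand": 0, "translation": [-13.1, -16.2, 0], "angular": [0, 0, 0]}]}}

```text
t: 8.18
eef_pos: [0.541, -0.2203, 0.1372]
tool_rot: [-0.002, 0.992, 0.125, 0.005]
contact_force: [26.4, 21.3, -15.3]
gripper_width: 0.228
grasp_force: 59.0
```

Stop reached (34 N tangential). Easing off to a light push against the stop to read its angle.

>>> {"name": "drive_tool", "arguments": {"commands": [{"hand": 0, "translation": [0, 0, 0], "angular": [0, 0, 0]}, {"hand": 0, "translation": [3.5, 3.2, 0], "angular": [0, 0, 0]}, {"hand": 0, "translation": [3.5, 3.2, 0], "angular": [0, 0, 0]}, {"hand": 0, "translation": [3.5, 3.2, 0], "angular": [0, 0, 0]}]}}

```text
t: 8.68
eef_pos: [0.5416, -0.2198, 0.137]
tool_rot: [-0.001, 0.992, 0.125, 0.002]
contact_force: [7.5, 6.5, -2.5]
gripper_width: 0.23
grasp_force: 60.6
```

Run:
```python
from h import *
np.set_printoptions(precision=4,suppress=True)
o=bot.get_obs();print(o['t'],o['eef_pos'],o['contact_force'],o['tool_rot'])
a=save('top','c_top');b=save('side','c_side');w=save('wrist','c_w')
for c in('top','side','wrist'):
  for d in bot.find_in(c,'handle')[:3]: print(c,d['score'],d['position'],atz(c,d['position'],.131), proj(c,[.541,-.2205,.133]))
t=cv2.resize(a[190:290,310:430],(400,333),interpolation=cv2.INTER_CUBIC);s=cv2.resize(b[220:340,220:364],(400,333),interpolation=cv2.INTER_CUBIC)
cv2.imwrite('pics/crop2.png',np.hstack([t,s])[:,:,::-1])
```

```text
8.675 [ 0.5416 -0.2198  0.137 ] [ 7.522   6.5385 -2.5392] [-0.0008  0.9922  0.1246  0.0021]
top 0.6 [359.8, 294.8] [ 0.3689 -0.1609  0.131 ] [379.2117 216.4119]
side 0.59 [303.3, 284.0] [ 0.5346 -0.2174  0.131 ] [306.8365 283.5331]
side 0.5 [218.6, 292.1] [ 0.3703 -0.1637  0.131 ] [306.8365 283.5331]
wrist 0.79 [273.0, 287.3] [ 0.5379 -0.2194  0.131 ] [276.7873 284.39  ]
```

View pics/crop2.png

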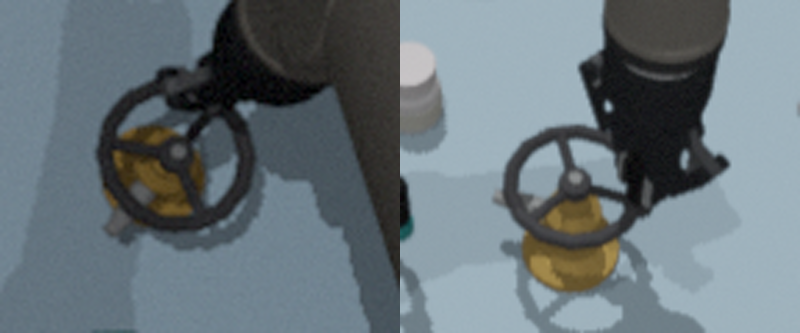

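View pics/c_w.png

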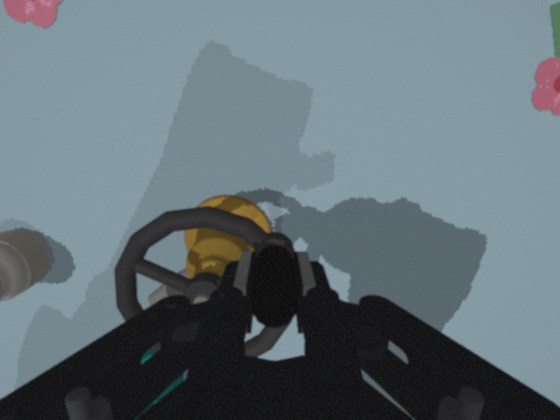

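Measured stop angle is about -42.7° with r = 49.8 mm, 1.1 turns from the start, which fits the stated range; the grip is intact in the wrist view (handle between pads at 273,287). Now opening by two full turns, in half-turn calls.

>>> {"name": "drive_tool", "arguments": {"commands": [{"hand": 0, "translation": [7.9, 10.4, 0], "angular": [0, 0, 0]}, {"hand": 0, "translation": [12.9, 22.4, 0], "angular": [0, 0, 0]}, {"hand": 0, "translation": [14.6, 35.4, 0], "angular": [0, 0, 0]}, {"hand": 0, "translation": [12.9, 48.3, 0], "angular": [0, 0, 0]}, {"hand": 0, "translation": [7.9, 60.4, 0], "angular": [0, 0, 0]}, {"hand": 0, "translation": [0, 70.7, 0], "angular": [0, 0, 0]}, {"hand": 0, "translation": [-10.4, 78.7, 0], "angular": [0, 0, 0]}, {"hand": 0, "translation": [-22.4, 83.7, 0], "angular": [0, 0, 0]}, {"hand": 0, "translation": [-35.4, 85.4, 0], "angular": [0, 0, 0]}, {"hand": 0, "translation": [-48.3, 83.7, 0], "angular": [0, 0, 0]}, {"hand": 0, "translation": [-60.4, 78.7, 0], "angular": [0, 0, 0]}, {"hand": 0, "translation": [-70.7, 70.7, 0], "angular": [0, 0, 0]}]}}

```text
t: 10.48
eef_pos: [0.4682, -0.1519, 0.137]
tool_rot: [0.0, 0.992, 0.123, 0.0]
contact_force: [4.9, -1.7, -4.5]
gripper_width: 0.23
grasp_force: 60.4
```

>>> {"name": "drive_tool", "arguments": {"commands": [{"hand": 0, "translation": [-7.9, -10.4, 0], "angular": [0, 0, 0]}, {"hand": 0, "translation": [-12.9, -22.4, 0], "angular": [0, 0, 0]}, {"hand": 0, "translation": [-14.6, -35.4, 0], "angular": [0, 0, 0]}, {"hand": 0, "translation": [-12.9, -48.3, 0], "angular": [0, 0, 0]}, {"hand": 0, "translation": [-7.9, -60.4, 0], "angular": [0, 0, 0]}, {"hand": 0, "translation": [0, -70.7, 0], "angular": [0, 0, 0]}, {"hand": 0, "translation": [10.4, -78.7, 0], "angular": [0, 0, 0]}, {"hand": 0, "translation": [22.4, -83.7, 0], "angular": [0, 0, 0]}, {"hand": 0, "translation": [35.4, -85.4, 0], "angular": [0, 0, 0]}, {"hand": 0, "translation": [48.3, -83.7, 0], "angular": [0, 0, 0]}, {"hand": 0, "translation": [60.4, -78.7, 0], "angular": [0, 0, 0]}, {"hand": 0, "translation": [70.7, -70.7, 0], "angular": [0, 0, 0]}]}}

```text
t: 11.98
eef_pos: [0.5381, -0.2235, 0.1369]
tool_rot: [0.0, 0.992, 0.123, -0.002]
contact_force: [-4.0, 0.5, 6.0]
gripper_width: 0.227
grasp_force: 61.6
```

>>> {"name": "drive_tool", "arguments": {"commands": [{"hand": 0, "translation": [7.9, 10.4, 0], "angular": [0, 0, 0]}, {"hand": 0, "translation": [12.9, 22.4, 0], "angular": [0, 0, 0]}, {"hand": 0, "translation": [14.6, 35.4, 0], "angular": [0, 0, 0]}, {"hand": 0, "translation": [12.9, 48.3, 0], "angular": [0, 0, 0]}, {"hand": 0, "translation": [7.9, 60.4, 0], "angular": [0, 0, 0]}, {"hand": 0, "translation": [0, 70.7, 0], "angular": [0, 0, 0]}, {"hand": 0, "translation": [-10.4, 78.7, 0], "angular": [0, 0, 0]}, {"hand": 0, "translation": [-22.4, 83.7, 0], "angular": [0, 0, 0]}, {"hand": 0, "translation": [-35.4, 85.4, 0], "angular": [0, 0, 0]}, {"hand": 0, "translation": [-48.3, 83.7, 0], "angular": [0, 0, 0]}, {"hand": 0, "translation": [-60.4, 78.7, 0], "angular": [0, 0, 0]}, {"hand": 0, "translation": [-70.7, 70.7, 0], "angular": [0, 0, 0]}]}}

```text
t: 13.48
eef_pos: [0.4683, -0.1517, 0.137]
tool_rot: [0.0, 0.992, 0.123, 0.0]
contact_force: [5.3, -1.6, -5.5]
gripper_width: 0.227
grasp_force: 60.3
```

>>> {"name": "drive_tool", "arguments": {"commands": [{"hand": 0, "translation": [-7.9, -10.4, 0], "angular": [0, 0, 0]}, {"hand": 0, "translation": [-12.9, -22.4, 0], "angular": [0, 0, 0]}, {"hand": 0, "translation": [-14.6, -35.4, 0], "angular": [0, 0, 0]}, {"hand": 0, "translation": [-12.9, -48.3, 0], "angular": [0, 0, 0]}, {"hand": 0, "translation": [-7.9, -60.4, 0], "angular": [0, 0, 0]}, {"hand": 0, "translation": [0, -70.7, 0], "angular": [0, 0, 0]}, {"hand": 0, "translation": [10.4, -78.7, 0], "angular": [0, 0, 0]}, {"hand": 0, "translation": [22.4, -83.7, 0], "angular": [0, 0, 0]}, {"hand": 0, "translation": [35.4, -85.4, 0], "angular": [0, 0, 0]}, {"hand": 0, "translation": [48.3, -83.7, 0], "angular": [0, 0, 0]}, {"hand": 0, "translation": [60.4, -78.7, 0], "angular": [0, 0, 0]}, {"hand": 0, "translation": [71.7, -69.2, 0], "angular": [0, 0, 0]}]}}

```text
t: 14.98
eef_pos: [0.5394, -0.2222, 0.1369]
tool_rot: [0.0, 0.992, 0.122, -0.002]
contact_force: [-3.4, -1.5, 3.9]
gripper_width: 0.228
grasp_force: 61.4
```

>>> {"name": "drive_tool", "arguments": {"commands": [{"hand": 0, "translation": [1.5, 1.7, 0], "angular": [0, 0, 0]}, {"hand": 0, "translation": [1.5, 1.7, 0], "angular": [0, 0, 0]}, {"hand": 0, "translation": [1.5, 1.7, 0], "angular": [0, 0, 0]}, {"hand": 0, "translation": [1.5, 1.7, 0], "angular": [0, 0, 0]}, {"hand": 0, "translation": [1.5, 1.7, 0], "angular": [0, 0, 0]}, {"hand": 0, "translation": [1.5, 1.7, 0], "angular": [0, 0, 0]}]}}

```text
t: 15.72
eef_pos: [0.5424, -0.2189, 0.137]
tool_rot: [0.0, 0.992, 0.123, 0.0]
contact_force: [3.5, -1.6, -2.9]
gripper_width: 0.226
grasp_force: 60.8
```

Run:
```python
from h import *
np.set_printoptions(precision=4,suppress=True)
o=bot.get_obs();print(o['t'],o['eef_pos'],o['contact_force'],o['grasp_force'])
a=save('top','d_top');b=save('side','d_side');w=save('wrist','d_w')
for c,q in(('wrist','handle'),('top','air_rim'),('top','tape_roll'),('top','gel_jar'),('side','tube_rack'),('side','gel_jar'),('side','tape_roll'),('side','air_rim')):
  for d in bot.find_in(c,q)[:1]: print(c,q,d['score'],d['position'])
c0=cv2.imread('pics/c_top.png')[:,:,::-1]
f=lambda i:cv2.resize(i[190:290,310:430],(400,333),interpolation=cv2.INTER_CUBIC)
cv2.imwrite('pics/cmp.png',np.hstack([f(c0),f(a)])[:,:,::-1])
```

```text
15.725 [ 0.5424 -0.2189  0.137 ] [ 3.4537 -1.6016 -2.8531] 60.75521938037127
wrist handle 0.83 [274.5, 287.3]
top air_rim 0.85 [218.2, 220.3]
top tape_roll 0.6 [249.8, 150.4]
top gel_jar 0.84 [283.7, 270.9]
side tube_rack 0.87 [397.2, 275.1]
side gel_jar 0.83 [222.7, 250.9]
side air_rim 0.81 [245.1, 185.7]
```

View pics/cmp.png

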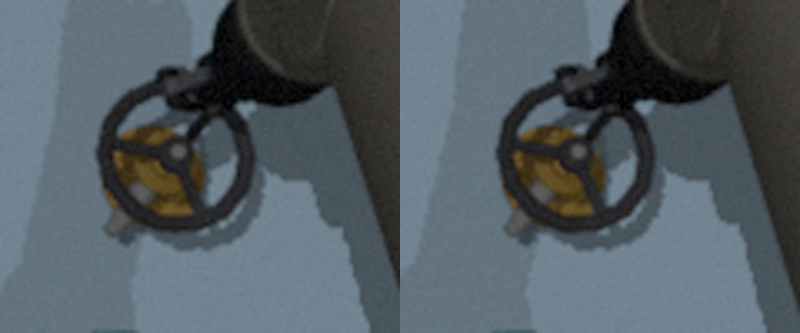

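The shut view and the final view match: spokes are in the same place, handle 1.4° past the stop angle after two turns. The grip is 61 N and the bystanders are unmoved.

```bash
python3 -c "
from station import bot
print(bot.hand_in())"
```

```text
the job is handed in; nothing more can be done
None
```

I wound the suction valve shut against its stop and reopened it two turns (measured about 1.4° over, within tolerance), handing in with the gripper still closed on the crank handle at about 61 N; the hand-in returned no verdict.

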